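# Rack the mini dumbbells in reverse order

### The arm

A 6-joint arm with a two-finger parallel gripper is mounted at the origin on the work surface. World frame = base frame: x ahead of the robot, y to its left, z up, the work surface at z = 0. Lengths are in m, angles in rad, forces in N, time in s.
With the tool pointing down it reaches from about 0.275 to 0.825 m from the base axis. Payload 4.9 kg.
Tool frame: the origin (TCP) lies midway between the tips of the shut fingers; the grasp point (between the pads) lies 19 mm behind it; z points along the fingers, y is the line along which they close (so a half turn about z gives the same grasp; the last joint's range is limited). The gripper opens to 85 mm and grips with 20 to 120 N. Pads are 22 mm wide; open, the fingers measure 114 mm over their backs; the gripper's body (76 mm by 85 mm) begins 54 mm behind the grasp point. The pads swing forward as they close: fully open they stand 13 mm farther back than shut.
Start: joints at [-1.4, 0.326, -0.193, 1.052, 0, 1.437], TCP at [0.165, -0.525, 0.231] pointing down, gripper open.
Joint ranges: [-2.65, 2.65], [-0.97, 1.79], [-1.3, 1.35], [-1.93, 2.1], [-1.47, 1.37], [-3.14, 3.14]. Speed limits (rad/s): [2.57, 2.57, 3.14, 3.14, 3.14, 3.14].

### API

Orientations are given as [roll, pitch, yaw] about the fixed x, y, z axes, in that order (R = Rz(yaw) Ry(pitch) Rx(roll)).
In Python, from plant import movep, move_straight, move_j, command_gripper, sleep, ik, read_camera, get_calibration, PlanningError, finish_job, read_time, read_qpos, read_joint_vel, read_joint_efforts, read_position, read_orientation, read_ft_force, read_ft_torque, read_finger_gap, read_finger_force gives the robot as it stands. The module is installed in compiled form; this text tells all that it offers. Calls block until the motion is done:
- movep(position, orientation): joint-space move of the TCP to a pose.
- move_straight(position, vel=0.15, rotation=None, max_force=None): straight line of the TCP; rotation=None keeps the orientation; vel is the mean speed in m/s. With max_force (N) it stops when the force on the tool has changed by that much, and returns True; else False.
- move_j(angles): joint-space move.
- command_gripper(opening): finger opening in m; the grip force is fixed at half the most; returns when the fingers have stopped.
- sleep(seconds).
- ik(position, orientation): joint angles nearest the present ones, or None.
- read_camera(name): name is "side" or "top" or "wrist"; returns the picture (384x512x3 uint8, blue, green, red); there is no depth.
- get_calibration(name): a dict with "mtx" (3x3 intrinsics, pixels), "R" (3x3) and "t" (3): a world point X has camera coordinates R X + t; the wrist camera has in their place "tool_from_camera" (4x4, takes a point from camera to tool coordinates, whose origin is the TCP and whose axes are the flange's). Camera axes: x right, y down, z forward; pixel columns grow to the right and rows downward; lengths in m; the calibration is good to about 2 mm. A picture is of the moment at which its call begins: read the wrist's pose just before it. get_calibration takes no time and is no camera call.
A pose or a line that the arm cannot do raises PlanningError and nothing moves.
- finish_job(): hands the job in; it is judged then, once.
Readings, each from a call of its own:
- read_time(): time.
- read_qpos(): joint angles.
- read_joint_vel(): joint speeds.
- read_joint_efforts(): joint torques, N m.
- read_position(): TCP position.
- read_orientation(): TCP orientation.
- read_ft_force(): force on the tool from outside, world axes, zero at the start.
- read_ft_torque(): the same for the moment, N m.
- read_finger_gap(): finger opening in m.
- read_finger_force(): force on a finger pad.
Only numpy, scipy, OpenCV 4.12 (cv2) and the standard library are available. Lean on these libraries where they do the work, as an engineer would, in place of code of your own. Each camera call takes 0.05 s, during which the arm holds its last target. There are 200 camera calls.

### The job

Move the four mini dumbbells from the grey tray to the low steel rack beside it, in reverse order: the one nearest the robot in the tray goes to the rack's farthest place, the next one to the place before it, and so on, until the farthest one in the tray lies in the rack's nearest place. Each must end lying across the rack, centred, with both heads seated in its V supports, released and at rest.

Things in the scene. Friction and masses are not known exactly. Their poses are not given: they have to be found in the camera images.
- bell_small: The small chrome mini dumbbell: round disc heads 36 mm in diameter, each 22 mm thick, 108 mm long overall, about 0.45 kg. Origin: middle of the handle; y along the handle, z up at the start. Handle: bar 20 mm thick, bare for 64 mm between the heads, gripped across from above. Seated, its origin is 20.8 mm above the bottom line of the V.
- bell_large: The large chrome mini dumbbell: round disc heads 54 mm in diameter, each 20 mm thick, 104 mm long overall, about 0.8 kg. Origin: middle of the handle; y along the handle, z up at the start. Handle: bar 20 mm thick, bare for 64 mm between the heads, gripped across from above. Seated, its origin is 31.2 mm above the bottom line of the V.
- bell_hex: The black rubber six-sided dumbbell: hexagonal heads 44 mm across the flats (51 mm across the corners, one corner pointing down), each 26 mm thick, 116 mm long overall, about 0.6 kg. Origin: middle of the handle; y along the handle, z up at the start. Handle: bar 20 mm thick, bare for 64 mm between the heads, gripped across from above. Seated, its origin is 25.4 mm above the bottom line of the V.
- bell_globe: The chrome dumbbell with two ball heads 46 mm in diameter, centred 47 mm either side of the middle, 140 mm long overall, about 0.7 kg. Origin: middle of the handle; y along the handle, z up at the start. Handle: bar 20 mm thick, bare for 64 mm between the heads, gripped across from above. Seated, its origin is 26.6 mm above the bottom line of the V.
- saddle_a: One of four equal white plastic saddles fixed in the grey tray, the one under bell_small at the start; 44 mm in x (along the row), 128 mm in y (along the dumbbell). Origin: centre of its underside. Two V supports (30 degree slopes) at 30 to 64 mm either side of the middle in y, free between for fingers; V bottom line 22 mm, V edges 35 mm above the origin. It stays put.
- saddle_b: One of four equal white plastic saddles fixed in the grey tray, the one under bell_large at the start; 44 mm in x (along the row), 128 mm in y (along the dumbbell). Origin: centre of its underside. Two V supports (30 degree slopes) at 30 to 64 mm either side of the middle in y, free between for fingers; V bottom line 22 mm, V edges 35 mm above the origin. It stays put.
- saddle_c: One of four equal white plastic saddles fixed in the grey tray, the one under bell_hex at the start; 44 mm in x (along the row), 128 mm in y (along the dumbbell). Origin: centre of its underside. Two V supports (30 degree slopes) at 30 to 64 mm either side of the middle in y, free between for fingers; V bottom line 22 mm, V edges 35 mm above the origin. It stays put.
- saddle_d: One of four equal white plastic saddles fixed in the grey tray, the one under bell_globe at the start; 44 mm in x (along the row), 128 mm in y (along the dumbbell). Origin: centre of its underside. Two V supports (30 degree slopes) at 30 to 64 mm either side of the middle in y, free between for fingers; V bottom line 22 mm, V edges 35 mm above the origin. It stays put.
- tray: Grey plastic tray, fixed, x -148 to +222 mm, 170 mm wide in y, walls 22 mm high, floor 5 mm thick. Origin: underside, below the middle of the row of four saddles, which stand at x = -108, -36, 36, 108 mm, y = 0, in shuffled order. +x points away from the robot, within 0.18 rad. A white ring lies at its far end.
- rack: Low bare steel rack, fixed, empty, left or right of the tray, 276 mm in x, 150 mm in y. Origin: centre of its underside. Four places at x = -108, -36, 36, 108 mm, y = 0, each a pair of V supports as in the saddles (44 mm wide in x, dumbbell lies along y); V bottom lines 70 mm, V edges 83 mm above the origin. +x points away from the robot, within 0.18 rad.

How it is judged:
At the end, for the whole second after the job is handed in: Every dumbbell lies in the rack place that mirrors its old tray place (tray x becomes minus rack x): within 12 mm along the rack, 15 mm of centred across it, 7 mm of its seated height, 0.15 rad of the rack's y axis, and at rest (((x of saddle_a in the frame of tray between -0.128 and -0.088 m and x of bell_small in the frame of rack between 0.096 and 0.12 m) or (x of saddle_a in the frame of tray between -0.056 and -0.016 m and x of bell_small in the frame of rack between 0.024 and 0.048 m) or (x of saddle_a in the frame of tray between 0.016 and 0.056 m and x of bell_small in the frame of rack between -0.048 and -0.024 m) or (x of saddle_a in the frame of tray between 0.088 and 0.128 m and x of bell_small in the frame of rack between -0.12 and -0.096 m)) and y of bell_small in the frame of rack between -0.015 and 0.015 m and z of bell_small in the frame of rack between 0.0838 and 0.0978 m and angle between the y axis of each of bell_small, bell_large, bell_hex, bell_globe and the y axis of rack, either way round below 0.15 rad and linear speed of each of bell_small, bell_large, bell_hex, bell_globe below 0.02 m/s and angular speed of each of bell_small, bell_large, bell_hex, bell_globe below 0.2 rad/s and ((x of saddle_b in the frame of tray between -0.128 and -0.088 m and x of bell_large in the frame of rack between 0.096 and 0.12 m) or (x of saddle_b in the frame of tray between -0.056 and -0.016 m and x of bell_large in the frame of rack between 0.024 and 0.048 m) or (x of saddle_b in the frame of tray between 0.016 and 0.056 m and x of bell_large in the frame of rack between -0.048 and -0.024 m) or (x of saddle_b in the frame of tray between 0.088 and 0.128 m and x of bell_large in the frame of rack between -0.12 and -0.096 m)) and y of bell_large in the frame of rack between -0.015 and 0.015 m and z of bell_large in the frame of rack between 0.0942 and 0.1082 m and ((x of saddle_c in the frame of tray between -0.128 and -0.088 m and x of bell_hex in the frame of rack between 0.096 and 0.12 m) or (x of saddle_c in the frame of tray between -0.056 and -0.016 m and x of bell_hex in the frame of rack between 0.024 and 0.048 m) or (x of saddle_c in the frame of tray between 0.016 and 0.056 m and x of bell_hex in the frame of rack between -0.048 and -0.024 m) or (x of saddle_c in the frame of tray between 0.088 and 0.128 m and x of bell_hex in the frame of rack between -0.12 and -0.096 m)) and y of bell_hex in the frame of rack between -0.015 and 0.015 m and z of bell_hex in the frame of rack between 0.0884 and 0.1024 m and ((x of saddle_d in the frame of tray between -0.128 and -0.088 m and x of bell_globe in the frame of rack between 0.096 and 0.12 m) or (x of saddle_d in the frame of tray between -0.056 and -0.016 m and x of bell_globe in the frame of rack between 0.024 and 0.048 m) or (x of saddle_d in the frame of tray between 0.016 and 0.056 m and x of bell_globe in the frame of rack between -0.048 and -0.024 m) or (x of saddle_d in the frame of tray between 0.088 and 0.128 m and x of bell_globe in the frame of rack between -0.12 and -0.096 m)) and y of bell_globe in the frame of rack between -0.015 and 0.015 m and z of bell_globe in the frame of rack between 0.0896 and 0.1036 m); the robot touches nothing.
It also fails if it takes over 104 s, if anything falls off the work surface, if the arm or the gripper's body presses on something with over 40 N, if the wrist force passes 120 N, or if a joint passes its speed limit or range.

## Working session

There is one attempt and no reset: what is moved stays moved. The work goes in short steps, each a Python script; the robot and the scene stay as the last script left them, time stands still between calls to the robot, and variables do not carry over. Pictures are saved under pics/ and viewed, at most 14 in all, crops included, and the job is handed in when it is done.

```bash
mkdir -p pics; python3 - <<'E'
from plant import *
import cv2,numpy as np
print(read_time(),read_position(),read_orientation(),read_qpos())
for n in("side","top"):
    im=read_camera(n);cv2.imwrite(f"pics/{n}0.png",im);c=get_calibration(n);print(n,c)
print(get_calibration("wrist"))
E
```

```text
0.0 [ 0.16497389 -0.52406833  0.23050717] [-3.13988564e+00 -2.32188014e-04  3.04778038e-01] [-1.40018634e+00  3.26939250e-01 -1.93576490e-01  1.05200332e+00
  1.76108173e-06  1.43662807e+00]
side {'mtx': array([[348.46635606,   0.        , 251.94331641],
       [  0.        , 348.46635606, 195.50945127],
       [  0.        ,   0.        ,   1.        ]]), 'R': array([[-0.78141054, -0.62356064,  0.02386818],
       [-0.34792073,  0.40360416, -0.84620024],
       [ 0.51802387, -0.66953402, -0.53233022]]), 't': array([0.42310389, 0.23161287, 0.42800566])}
top {'mtx': array([[442.6179259 ,   0.        , 250.85741465],
       [  0.        , 442.6179259 , 194.47945724],
       [  0.        ,   0.        ,   1.        ]]), 'R': array([[ 0.00490263, -0.99953191, -0.03019818],
       [-0.99706537, -0.00257894, -0.07651137],
       [ 0.07639768,  0.03048467, -0.9966113 ]]), 't': array([0.01609246, 0.55518582, 0.83735752])}
{'mtx': array([[316.5901819 ,   0.        , 261.13273556],
       [  0.        , 316.5901819 , 194.07709401],
       [  0.        ,   0.        ,   1.        ]]), 'tool_from_camera': array([[-5.94004902e-04, -9.47608651e-01, -3.19433078e-01,
         8.28912735e-02],
       [ 9.99999820e-01, -5.37572873e-04, -2.64831964e-04,
         5.57424909e-04],
       [ 7.92385024e-05, -3.19433178e-01,  9.47608800e-01,
        -1.42708289e-01],
       [ 0.00000000e+00,  0.00000000e+00,  0.00000000e+00,
         1.00000000e+00]])}
```

View pics/top0.png

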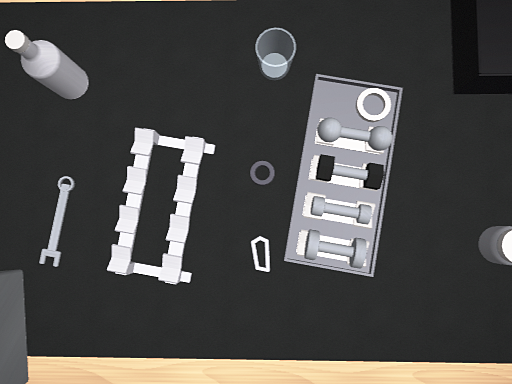

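View pics/side0.png

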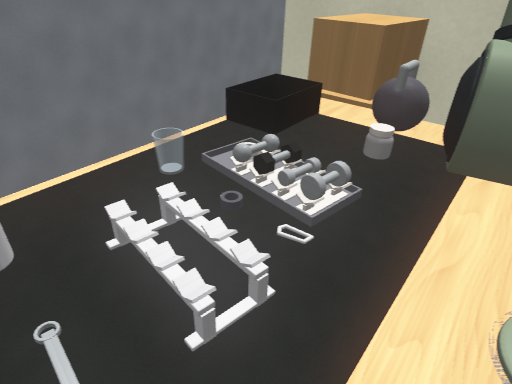

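The top view shows the tray on the right, with corners at (317,74), (402,88), (374,276) and (285,261). From nearest to farthest it holds large, small, hex and globe. The empty rack is on the left, with V plates spanning about (120,260) to (197,148). The side view confirms the order and layout.

```bash
cat > h.py <<'E'
from plant import *
import cv2,numpy as np
from scipy.spatial.transform import Rotation as Ro
def camera(n):
    c=get_calibration(n)
    if n!="wrist": return c["mtx"],c["R"].T,-c["R"].T@c["t"]
    T=c["tool_from_camera"];Rt=Ro.from_euler("xyz",read_orientation()).as_matrix();p=np.array(read_position())
    return c["mtx"],Rt@T[:3,:3],Rt@T[:3,3]+p
def cast(cam,px,z):
    K,R,o=cam;px=np.atleast_2d(px).astype(float)
    d=(R@np.linalg.inv(K)@np.c_[px,np.ones(len(px))].T).T
    return o+d*((z-o[2])/d[:,2])[:,None]
def proj(cam,X):
    K,R,o=cam;q=(K@(R.T@(np.atleast_2d(X)-o).T)).T
    return q[:,:2]/q[:,2:]
E
python3 - <<'E'
from h import *
im=cv2.imread("pics/top0.png");cam=camera("top")
P=cast(cam,[(317,74),(402,88),(374,276),(285,261)],.022);print(P.round(3))
m=P.mean(0);e=(P[0]-P[3]+P[1]-P[2]);print("len",np.linalg.norm(P[0]-P[3]),np.linalg.norm(P[1]-P[2]),np.linalg.norm(P[0]-P[1]),"yaw",np.arctan2(e[1],e[0]))
g=cv2.cvtColor(im,cv2.COLOR_BGR2GRAY);w=(g>130).astype(np.uint8);w[:110]=0;w[300:]=0;w[:,:95]=0;w[:,225:]=0
cs,_=cv2.findContours(w,cv2.RETR_EXTERNAL,cv2.CHAIN_APPROX_SIMPLE);c=max(cs,key=cv2.contourArea)
Q=cast(cam,c.reshape(-1,2),.0);r=cv2.minAreaRect(Q[:,:2].astype(np.float32));print("rack z0",r)
cv2.imwrite("pics/crop.png",cv2.resize(im[110:300,90:400],None,fx=2.5,fy=2.5,interpolation=cv2.INTER_CUBIC))
E
```

```text
[[ 0.794 -0.111  0.022]
 [ 0.765 -0.276  0.022]
 [ 0.401 -0.216  0.022]
 [ 0.428 -0.048  0.022]]
len 0.37145874316840266 0.368970421741551 0.16785551765450202 yaw -0.16765076093102707
rack z0 ((0.5349125862121582, 0.1977590024471283), (0.1680133044719696, 0.29607096314430237), 80.24484252929688)
```

View pics/crop.png

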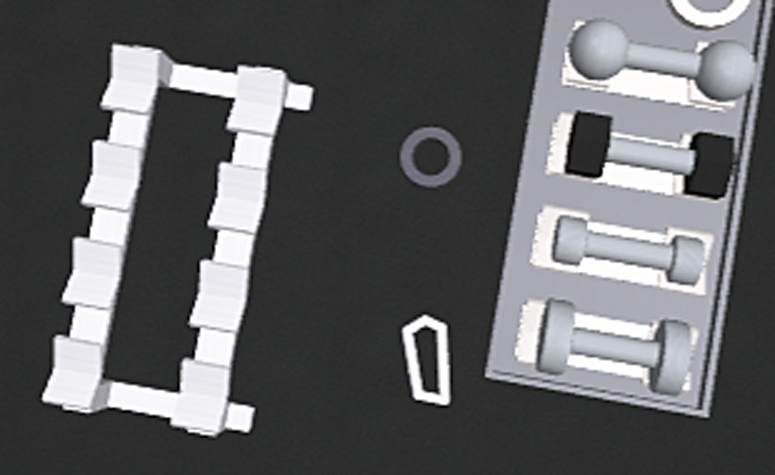

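```bash
python3 - <<'E'
from h import *
cam=camera("top")
P=cast(cam,np.array([(112,45),(286,70),(222,434),(43,400)])/2.5+[90,110],.083);print(P.round(3))
e=(P[0]-P[3]+P[1]-P[2]);n=np.linalg.norm
print(P.mean(0),n(P[0]-P[3]),n(P[1]-P[2]),n(P[0]-P[1]),n(P[2]-P[3]),"yaw",np.arctan2(e[1],e[0]))
# wrist views: tray then rack
for i,(p,yaw) in enumerate([((.50,.17,.36),-.17),((.52,-.15,.36),-.17)]):
    try:
        movep(p,[np.pi,0,yaw]);
    except PlanningError as ex: print(ex);continue
    sleep(.3)
    c=camera("wrist");im=read_camera("wrist");cv2.imwrite(f"pics/w{i}.png",im);np.savez(f"w{i}.npz",K=c[0],R=c[1],o=c[2]);print(i,read_time(),read_position(),c[2],cast(c,[(256,192)],.05))
E
```

```text
[[0.672 0.23  0.083]
 [0.654 0.102 0.083]
 [0.391 0.144 0.083]
 [0.414 0.274 0.083]]
[0.53260458 0.18735388 0.083     ] 0.26218680616647355 0.26617831837700295 0.12992215335642252 0.13166399399108855 yaw -0.16321758563669675
0 3.9583 [0.5000488  0.16988449 0.35997779] [0.58191614 0.15554573 0.50269224] [[0.43609628 0.18866796 0.05      ]]
1 8.975 [ 0.5200061  -0.14999186  0.36000415] [ 0.60185322 -0.16425742  0.50271224] [[ 0.45600351 -0.13119493  0.05      ]]
```

View pics/w0.png

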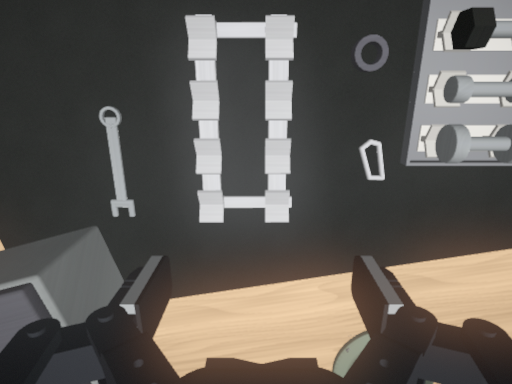

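View pics/w1.png

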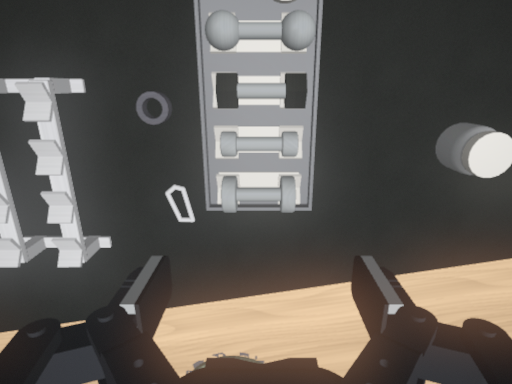

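The rack view w0 has V-plate outer corners at about (188,16), (294,16), (289,222) and (199,222). The tray view w1 has handle centres at about (259,196), (259,144), (261,91) and (260,30). I'll compare these with the top-camera estimate.

```bash
python3 - <<'E'
from h import *
L=lambda i:(lambda d:(d["K"],d["R"],d["o"]))(np.load(f"w{i}.npz"))
n=np.linalg.norm
P=cast(L(0),[(188,16),(294,16),(289,222),(199,222)],.083)
e=(P[0]-P[3]+P[1]-P[2]);print("rack",P.round(3),P.mean(0),n(P[0]-P[3]),n(P[1]-P[2]),n(P[0]-P[1]),n(P[2]-P[3]),"yaw",np.arctan2(e[1],e[0]))
P=np.vstack([cast(L(1),[p],z) for p,z in zip([(259,196),(259,144),(261,91),(260,30)],(.0582,.0478,.0524,.0536))])
e=P[3]-P[0];print("bells",P.round(4),np.diff(P[:,:2],axis=0),n(e[:2]),"yaw",np.arctan2(e[1],e[0]),P.mean(0))
T=np.array([[ 0.794,-0.111],[0.765,-0.276],[0.401,-0.216],[0.428,-0.048]]).mean(0);a=-.1676;T=T-.037*np.array([np.cos(a),np.sin(a)])
print("tray origin",T)
# top cam handles by threshold-free eye: crop px
C=np.array([(605,346),(628,244),(650,153),(664,58)])/2.5+[90,110]
Q=np.vstack([cast(camera("top"),[p],z) for p,z in zip(C,(.0582,.0478,.0524,.0536))]);print("top bells",Q.round(4),Q.mean(0))
# feasibility of grasp yaws
for nm,pts in (("t",P),("r",[np.array([.5326,.1874])+s*np.array([np.cos(a),np.sin(a)]) for s in (.108,-.108)])):
  for p in pts:
    for yaw in (a+np.pi/2,a-np.pi/2):
      for z in (.03,.2):
        q=ik([p[0],p[1],z],[np.pi,0,yaw]);print(nm,np.round(p[:2],3),round(yaw,2),z,None if q is None else np.round(q,2))
E
```

```text
rack [[0.675 0.227 0.083]
 [0.654 0.104 0.083]
 [0.394 0.147 0.083]
 [0.416 0.275 0.083]] [0.53455996 0.18837278 0.083     ] 0.2635206271741897 0.2634809998330765 0.12465593211852624 0.12977117771518504 yaw -0.17481027691260956
bells [[ 0.4517 -0.1351  0.0582]
 [ 0.5262 -0.148   0.0478]
 [ 0.5973 -0.1632  0.0524]
 [ 0.6703 -0.1745  0.0536]] [[ 0.07447348 -0.01292067]
 [ 0.07105912 -0.01517171]
 [ 0.07307586 -0.01130231]] 0.2221296845183463 yaw -0.17829303212648584 [ 0.56138574 -0.15519221  0.053     ]
tray origin [ 0.56051845 -0.15657779]
top bells [[ 0.4537 -0.132   0.0582]
 [ 0.529  -0.1513  0.0478]
 [ 0.5968 -0.1676  0.0524]
 [ 0.6684 -0.1786  0.0536]] [ 0.56196759 -0.15738373  0.053     ]
t [ 0.452 -0.135] 1.4 0.03 [-0.45  0.43 -0.64  0.49  0.    1.29]
t [ 0.452 -0.135] 1.4 0.2 [-0.45  0.21 -0.44  0.92  0.    1.29]
t [ 0.452 -0.135] -1.74 0.03 [-0.45  0.43 -0.64  0.49  0.   -1.85]
t [ 0.452 -0.135] -1.74 0.2 [-0.45  0.21 -0.44  0.92  0.   -1.85]
t [ 0.526 -0.148] 1.4 0.03 [-0.41  0.54 -0.45  0.59  0.    1.33]
t [ 0.526 -0.148] 1.4 0.2 [-0.41  0.34 -0.25  0.98  0.    1.33]
t [ 0.5
[... 451 characters left out ...]
]
t [ 0.67  -0.174] 1.4 0.2 [-0.36  0.62  0.19  1.15  0.    1.38]
t [ 0.67  -0.174] -1.74 0.03 [-0.36  0.76 -0.01  0.81  0.   -1.76]
t [ 0.67  -0.174] -1.74 0.2 [-0.36  0.62  0.19  1.15  0.   -1.76]
r [0.639 0.169] 1.4 0.03 [ 0.15  0.71 -0.11  0.75  0.    1.89]
r [0.639 0.169] 1.4 0.2 [0.15 0.55 0.08 1.1  0.   1.89]
r [0.639 0.169] -1.74 0.03 [ 0.15  0.71 -0.11  0.75  0.   -1.26]
r [0.639 0.169] -1.74 0.2 [ 0.15  0.55  0.08  1.1   0.   -1.26]
r [0.426 0.205] 1.4 0.03 [ 0.29  0.44 -0.64  0.49  0.    2.03]
r [0.426 0.205] 1.4 0.2 [ 0.29  0.21 -0.44  0.93  0.    2.03]
r [0.426 0.205] -1.74 0.03 [ 0.29  0.44 -0.64  0.49  0.   -1.11]
r [0.426 0.205] -1.74 0.2 [ 0.29  0.21 -0.44  0.93  0.   -1.11]
```

Every measurement agrees within about 3 mm, so I'll fit the frames and move the large bell first, then check it.

```bash
cat >> h.py <<'E'
A=-.170;U=np.array([np.cos(A),np.sin(A)]);TR=np.array([.5612,-.1562]);RK=np.array([.5336,.1879])
ORI=[np.pi,0,A-np.pi/2];UP=.23
B={"large":(-.108,.0312),"small":(-.036,.0208),"hex":(.036,.0254),"globe":(.108,.0266)}
def go(xy,z,v=.2,f=None): return move_straight([xy[0],xy[1],z],vel=v,max_force=f)
def transfer(n):
    s,h=B[n];p=TR+s*U;q=RK-s*U;z=.027+h-.019
    if abs(read_orientation()[2]-ORI[2])>.05: movep([p[0],p[1],UP],ORI)
    else: go(p,UP,.25)
    command_gripper(.045)
    hit=go(p,z,.15,25)
    if hit: print("contact going down",read_position());return
    command_gripper(0);g=read_finger_gap();print(n,"gap",g,"force",read_finger_force(),"t",read_time())
    if not .016<g<.026: return
    zp=read_position()[2]
    go(p,UP,.15);print("weight",read_ft_force(),"gap",read_finger_gap())
    go(q,UP,.22);zt=zp+.043
    go(q,zt+.02,.15);c=go(q,zt-.005,.03,8)
    print("contact",c,"dz",read_position()[2]-zt,read_ft_force())
    command_gripper(.045);go(q,UP,.2);print("done",read_finger_gap(),read_time())
E
python3 - <<'E'
from h import *
transfer("large")
cv2.imwrite("pics/top1.png",cv2.resize(read_camera("top")[100:300,90:420],None,fx=2.4,fy=2.4))
E
```

```text
large gap 0.018140447776490466 force 58.328420519828796 t 15.15
weight [ 0.65865811  0.38517367 -7.86993081] gap 0.018250168980877318
contact True dz 3.175374690332633e-05 [1.68247424 0.32351317 3.42046738]
done 0.04472632454829026 21.2833
```

View pics/top1.png

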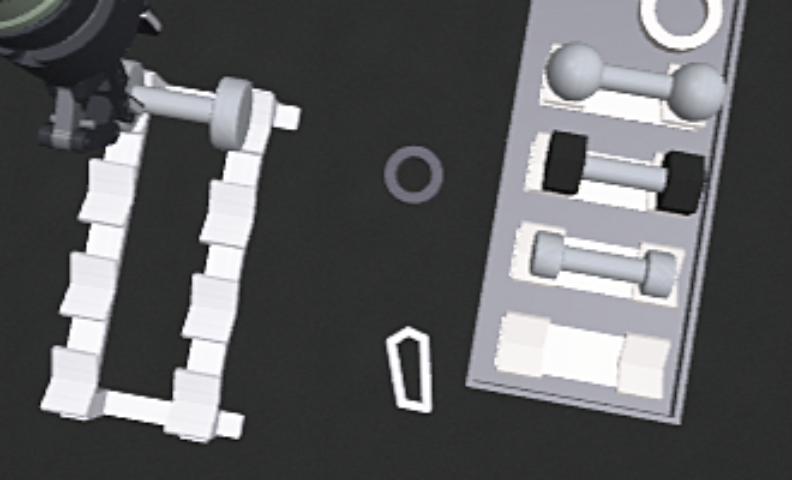

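The large bell lies in the farthest rack place, with its right head at (231,113), and contact came at exactly the expected height. I'll move the other three the same way.

```bash
python3 - <<'E'
from h import *
for n in("small","hex","globe"): transfer(n)
movep([.45,-.10,.33],[np.pi,0,A-np.pi/2])
im=read_camera("top");cv2.imwrite("pics/top2f.png",im);cv2.imwrite("pics/top2.png",cv2.resize(im[110:300,90:290],None,fx=3,fy=3))
cv2.imwrite("pics/side2.png",cv2.resize(read_camera("side")[150:370,60:320],None,fx=2.5,fy=2.5));print(read_time())
E
```

```text
small gap 0.018432047370219674 force 58.340710401535034 t 24.9
weight [ 0.19340212  0.12219519 -4.28427147] gap 0.01848099832944848
contact True dz 4.5102809885816386e-05 [ 0.63023649 -0.05075349  2.69500157]
done 0.04500372337783711 31.1
hex gap 0.018152978707912437 force 58.380144238471985 t 34.6583
weight [-0.24150911  0.39010447 -5.1171788 ] gap 0.018288538779539877
contact True dz 1.3778813027887082e-05 [0.78898514 1.25573152 4.01313083]
done 0.04496616455721801 40.925
globe gap 0.01831064508503959 force 58.463605642318726 t 44.7167
weight [-0.25794193 -0.1198973  -7.60573849] gap 0.01803730176659816
contact True dz -3.8609154670452006e-05 [ 1.07109955 -0.33683851  2.31317948]
done 0.04500108157836137 51.3333
52.6583
```

View pics/top2.png

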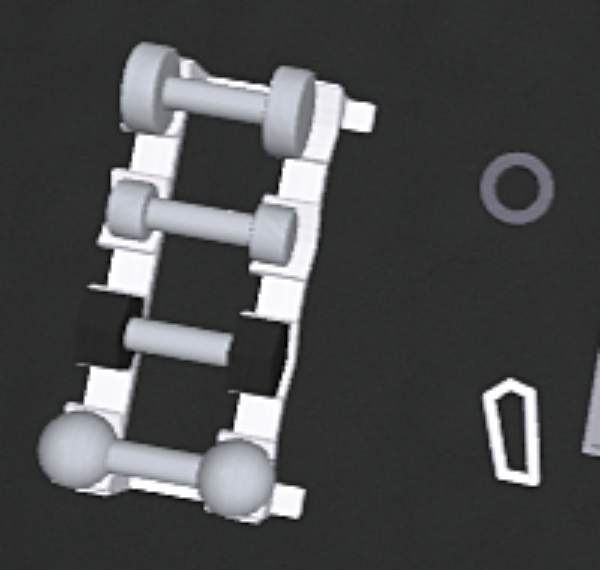

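View pics/side2.png

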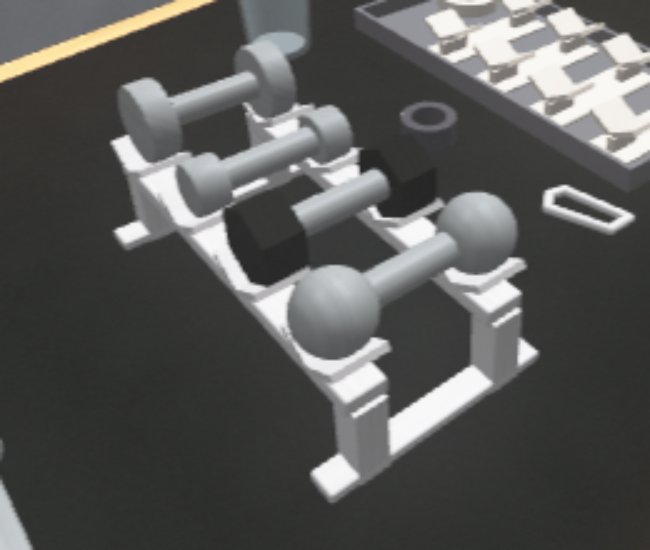

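All four bells lie in their V supports in the right order. The large one looks slightly off to the left, so I'll measure the centring from where each handle enters its left head: (166,93), (150,211) and (127,335). For the globe I'll use the ball centres at (79,451) and (236,478).

```bash
python3 - <<'E'
from h import *
cam=camera("top");V=np.array([-U[1],U[0]])
for n,px,y in(("large",(166,93),.032),("small",(150,211),.032),("hex",(127,335),.032),("large outer R",(303,112),-.052),("small outer R",(284,237),-.054),("hex outer R",(277,360),-.058),("globe",(79,451),.047),("globe",(236,478),-.047)):
    h=B[n.split()[0]][1]+.07
    d=cast(cam,np.array(px)/3+[90,110],h)[0,:2]-RK;print(n,"x",round(d@U,4),"y off",round(d@V-y,4))
# reference: rack outer V corners of right side & left side from same camera (earlier corners)
for px in [(112,45),(286,70),(222,434),(43,400)]:
    d=cast(cam,np.array(px)/2.5+[90,110],.083)[0,:2]-RK;print((d@U).round(4),(d@V).round(4))
# wrist check from above
movep([.50,.17,.36],[np.pi,0,-.17]);sleep(.3);c=camera("wrist");im=read_camera("wrist");np.savez("w3.npz",K=c[0],R=c[1],o=c[2])
cv2.imwrite("pics/w3.png",cv2.resize(im[0:240,150:330],None,fx=2.5,fy=2.5));print(read_time())
E
```

```text
large x 0.1064 y off 0.0037
small x 0.0359 y off 0.0027
hex x -0.0393 y off 0.0006
large outer R x 0.109 y off 0.0047
small outer R x 0.0344 y off 0.0061
hex outer R x -0.0382 y off -0.0002
globe x -0.1111 y off 0.0
globe x -0.1101 y off -0.0005
0.1296 0.0651
0.1328 -0.0648
-0.1333 -0.0674
-0.1326 0.0642
54.075
```

View pics/w3.png

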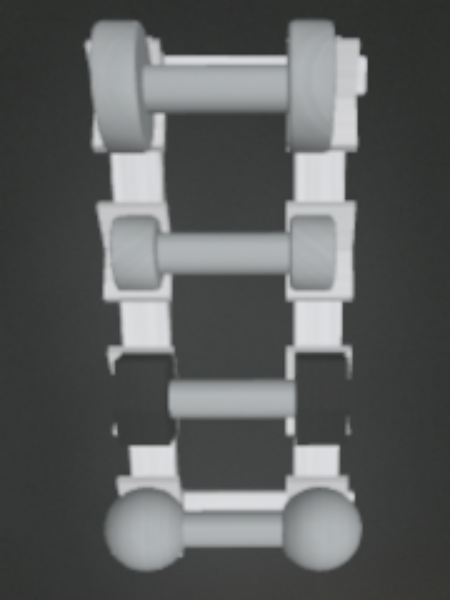

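The wrist view shows all four bells seated. The worst offset across the rack is about 6 mm, against the 15 mm allowed, so I'm handing in.

```bash
python3 -c "
from plant import *
print(finish_job(),read_time())"
```

```text
the job is handed in; nothing more can be done
the job is handed in; nothing more can be done
```

I moved all four dumbbells to the rack in reverse order and handed the job in about 54 s into the 104 s allowed; each looked seated and is off-centre by about 6 mm at most (15 mm allowed), but the hand-in returned no pass or fail result.

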